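Seat the reference thermometer in the dry-block heater and hold it home

TASK

Take the cordless reference thermometer out of its blue parking stand, put its stem down through the small bore of the bayonet port on top of the white dry-block heater, and turn its knurled collar as far as it takes until a hidden keyway drops over the port's pins. Then push it fully home against the contact spring, collar down on the port's seat, and finish while still holding it there in the gripper, upright and pushed home, so that the temperature can be read (the spring lifts it if you let go). Leave the marker, the forceps, the timer and the notebook where they are.

Things in the scene. Friction and masses are not known exactly. Their poses are not given: they have to be found in the camera images.
- probe: Cordless reference thermometer, one rigid upright piece, about 0.15 kg. Origin: centre of the collar's lower rim, z up along the axis. Upward: knurled steel collar 42 mm in diameter and 38 mm high, then a white head 30 mm in diameter up to 58 mm. Downward: round-ended steel stem, 8 mm in diameter, 58 mm long. Which way its x axis points says nothing about the port's pins.
- collar_grip (a point): Point on the thermometer's axis at the height to grip the knurled collar, 27 mm above its lower rim. The collar's lowest 20 mm is hollow (28 mm bore); inside are four equal keyways 90 degrees apart, 8.5 mm wide, 4 mm deep, open at the bottom, which cannot be seen from outside.
- probe_tip (a point): Centre of the stem's lower end, 58 mm below the collar's lower rim.
- stand: Blue bent-sheet parking stand, fixed, foot 90 x 80 mm. Origin: on the table under its hole. Its top plate (70 x 60 mm, 5 mm thick, top 80 mm high) has a 14 mm hole above the origin; at the start the stem hangs through it and the collar's rim stands on the plate, so the tip is out once the thermometer is raised 60 mm.
- heater: White dry-block tube heater, fixed, 170 mm deep (x) x 230 mm wide (y), deck 85 mm high. Origin: centre of its underside on the table; the sloped control panel faces -x. On the deck's left half (y 0 to +0.10) is the aluminium tube block; sample tubes fixed in it reach 142 mm above the table. The port is at x = -25 mm, y = -72 mm.
- port_mouth (a point): Top centre of the port's nozzle on the heater's deck, 109 mm above the table. The nozzle is an upright boss 25 mm in diameter with a 10 mm bore and an 18 mm countersink. Two horizontal brass pins in one line, 4 mm thick, reach 16.8 mm from its axis; their tops are 4 mm below the mouth. The port was screwed in at any angle: this frame does not tell where the pins point.
- port_seat (a point): Centre of the flat seat (hexagonal steel flange) round the nozzle's foot, 16 mm below the mouth, 93 mm above the table. Home: the collar's rim stands on this seat. With the keyways off the pins the rim stops 12 mm above it; within about 0.1 rad of a fit (well centred) it goes down. The fit repeats every 90 degrees, so a turn of at most 1.6 rad either way finds it.
- contact_plunger (a joint): Spring-loaded contact at the bottom of the well under the port: 0 = up, grows as the stem's tip presses it down (m). The tip meets it when the rim is 5 mm above the seat; it pushes back with 4 N at first and 7.5 N when the rim is on the seat (reads 0.005 then), and lifts the thermometer when let go.
- marker: Loose red and white marker pen, 135 x 16 mm, lying on the table; origin under its middle. To be left alone.
- tweezers: Loose steel forceps, 131 x 16 x 10 mm, lying on the table; origin under its middle. To be left alone.
- bench_timer: Loose white bench timer, 40 x 68 x 59 mm; origin under its middle. To be left alone.
- notebook: Loose purple notebook, 148 x 109 x 14 mm, lying on the table; origin under its middle. To be left alone.

How it is judged (in metres and radians):
On the way, in this order (a step that is already met when the one before it is completed fails the run):
1. the thermometer is lifted out of its stand in the gripper (z of probe_tip in the frame of stand above 0.085 m and contact force between the fingers and probe above 1 N), for 0.1 s.
2. the stem is through the port's bore, below its seat (z of probe_tip in the frame of port_seat below -0.002 m and horizontal distance between probe_tip and port_seat below 0.004 m), for 0.05 s.
At the end, for the whole second after the job is handed in: The collar's lower rim is within 1.5 mm of the port's seat, its axis within 3 mm of the port's and upright within 0.06 rad, the contact plunger pressed down by more than 3 mm, the thermometer at rest and still held by the fingers (more than 3 N) (z of probe in the frame of port_seat below 0.0015 m and horizontal distance between probe and port_seat below 0.003 m and angle between probe's own z axis and vertical below 0.06 rad and value of joint contact_plunger above 0.003 m and contact force between the fingers and probe above 3 N and linear speed of probe below 0.02 m/s); the arm keeps its last pose, push and grip.
It fails at once if the marker, the forceps, the timer or the notebook is shifted by more than 3 cm (distance of any of marker, tweezers, bench_timer, notebook from where it was at the start of the episode above 0.03 m).
It also fails if it takes over 72 s, if anything falls off the work surface, if the arm or the gripper's body presses on something with over 40 N, if the wrist force passes 120 N, or if a joint passes its speed limit or range.

ROBOT

A 6-joint arm with a two-finger parallel gripper is mounted at the origin on a cart in front of the work surface, level with it; the furniture and walls round the work are solid. World frame = base frame: x ahead of the robot, y to its left, z up, the work surface at z = 0. Lengths are in m, angles in degrees, forces in N, time in s.
With the tool pointing down it reaches from about 0.35 to 1 m from the base axis. Payload 7.1 kg.
Tool frame: the origin (TCP) lies on the mounting face of the last link; the fingertips stand 173 mm ahead of it and the grasp point (between the pads) lies 155 mm ahead of it; z points along the fingers, y is the line along which they close (so a half turn about z gives the same grasp; the last joint's range is limited). The gripper opens to 85 mm and grips with 20 to 120 N. Pads are 22 mm wide; open, the fingers measure 114 mm over their backs; the gripper's body (76 mm by 85 mm) begins 54 mm behind the grasp point. The pads swing forward as they close: fully open they stand 13 mm farther back than shut.
Start: joints at [67.265, 24.242, 93.386, -0, 62.372, -1.089], TCP at [0.231, 0.581, 0.405] pointing down, gripper open.
Joint ranges: [-172.04, 172.04], [-51.8, 120.97], [4.93, 147.93], [-75.15, 255.16], [6.16, 154.13], [-145.62, 145.62]. Speed limits (degrees/s): [136.94, 136.94, 172.46, 180, 180, 180].

INTERFACE

Orientations are given as [roll, pitch, yaw] about the fixed x, y, z axes, in that order (R = Rz(yaw) Ry(pitch) Rx(roll)).
In Python, from bench import r gives the robot as it stands.
- The arm moves only by the shell command python3 -m inch 'ROWS' [FORCE]. ROWS is JSON, a list of rows, each an object of numbers: "ax", "ay", "az": the turn, a rotation vector about the world's x, y, z scaled (see below); "tx", "ty", "tz": the shift along the world's x, y, z scaled (see below); "hand": the closure, from -1 (fully open) to 1 (shut). A call has 1 to 8 rows; each row is the pose to reach, as a shift and turn from the pose commanded when the call began; what a row does not reach only later rows make up. The controller multiplies each number of a shift by 0.08 m and each number of a turn by 120 degrees. A row lasts 1/10 s, in which the tool goes at most 50 mm and 8.59 degrees, less where a joint would pass 70% of its speed; a pose out of reach is approached as far as the arm can. A call with a number of a shift or a turn outside -1 to 1 is refused whole. A call with a gripper value outside its range is refused whole. The fingers move at their own pace and stop on an object; FORCE is the grip in N (left out, the last holds). Time passes only in rows, so rows that repeat a pose let the fingers close. It gives the time, the measured TCP pose, the force, the opening and the grip force at its end, in the units of the state.
- r.read_state(): the state, without advancing time (a new reading comes with each control period).
- r.camera(name): name is "scene" or "side" or "wrist"; returns the picture (384x512x3 uint8, red, green, blue); there is no depth.
- r.camera_params(name): a dict with "intrinsics" (3x3 intrinsics, pixels), "view" (4x4, takes a point from world to camera coordinates); the wrist camera has in their place "T_tool_cam" (4x4, takes a point from camera to tool coordinates, whose origin is the TCP and whose axes are the flange's). Camera axes: x right, y up, looking along -z (the intrinsics and any distortion apply to the point x, -y, -z); pixel columns grow to the right and rows downward; lengths in m; the calibration is good to about 2 mm. A picture is of the moment at which its call begins: read the wrist's pose just before it. camera_params takes no time and is no camera call.
- r.close_job(): hands the job in; it is judged then, once.
The state is a dict: "time_s": time; "joint_positions": joint angles; "joint_velocities": joint speeds; "joint_efforts": joint torques, N m; "eef_pos": TCP position; "orientation": TCP orientation; "force": force on the tool from outside, world axes, zero at the start; "moment": the same for the moment, N m; "finger_gap": opening from 0.0 (shut) to 1.0 (fully open); "gripper_force": force on a finger pad.
Only numpy, scipy, OpenCV 4.12 (cv2) and the standard library are available. Lean on these libraries where they do the work, as an engineer would, in place of code of your own. Each camera call takes 0.05 s, during which the arm holds its last target. There are 200 camera calls.

## Working session

There is one attempt and no reset: what is moved stays moved. The work goes in short steps, Python scripts to look and compute and a shell command to move; the robot and the scene stay as the last step left them, time stands still between calls to the robot, and variables do not carry over. Pictures are saved under pics/ and viewed, at most 10 in all, crops included, and the job is handed in when it is done.

```bash
mkdir -p pics; ls
python3 - <<'E'
from bench import r
import cv2,numpy as np
np.set_printoptions(precision=4,suppress=True)
s=r.read_state();print(s)
for n in("scene","side","wrist"):
    p=r.camera_params(n);print(n,p)
    cv2.imwrite(f"pics/{n}0.png",r.camera(n)[:,:,::-1])
a=cv2.imread("pics/scene0.png");b=cv2.imread("pics/side0.png")
cv2.imwrite("pics/s0.png",cv2.resize(a,(800,600)));cv2.imwrite("pics/d0.png",cv2.resize(b,(800,600)))
E
```

```text
pics
{'time_s': 0.0, 'joint_positions': array([67.2644, 24.2864, 93.4325,  0.0005, 62.3713, -1.0878]), 'joint_velocities': array([ 0.0659,  0.0097,  0.0541, -0.0365,  0.089 , -0.0246]), 'joint_efforts': array([  0.0013, -55.7399, -28.1737,   0.0001,   0.0075,  -0.    ]), 'eef_pos': array([0.2304, 0.5807, 0.4039]), 'orientation': array([-179.9098,   -0.0022,  158.3519]), 'force': array([ 0.2624, -0.1681, -0.1295]), 'moment': array([0.0109, 0.0142, 0.015 ]), 'gripper_force': 0.0, 'finger_gap': 0.9983447173217641}
scene {'intrinsics': array([[409.7695,   0.    , 250.0086],
       [  0.    , 409.7695, 189.0078],
       [  0.    ,   0.    ,   1.    ]]), 'view': array([[ 0.788 , -0.6155,  0.0143, -0.4003],
       [ 0.2632,  0.3577,  0.896 , -0.1881],
       [-0.5566, -0.7022,  0.4439, -0.9816],
       [ 0.    ,  0.    ,  0.    ,  1.    ]])}
side {'intrinsics': array([[363.1588,   0.    , 250.1009],
       [  0.    , 363.1588, 193.8487],
       [  0.    ,   0.    ,   1.    ]]), 'view': array([[ 0.8379, -0.5456,  0.0163, -0.4179],
       [ 0.3279,  0.5269,  0.7842, -0.2067],
       [-0.4364, -0.6517,  0.6203, -0.991 ],
       [ 0.    ,  0.    ,  0.    ,  1.    ]])}
wrist {'intrinsics': array([[269.6534,   0.    , 248.598 ],
       [  0.    , 269.6534, 193.1417],
       [  0.    ,   0.    ,   1.    ]]), 'T_tool_cam': array([[ 0.0009,  0.954 ,  0.3   ,  0.0773],
       [ 1.    , -0.001 , -0.    , -0.0009],
       [ 0.0003,  0.3   , -0.954 ,  0.0305],
       [ 0.    ,  0.    ,  0.    ,  1.    ]])}
```

View pics/s0.png

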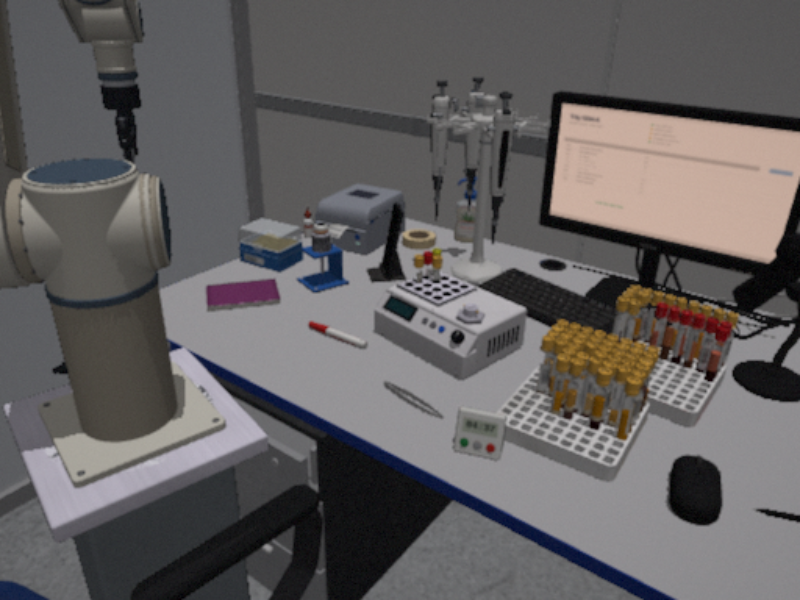

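View pics/d0.png

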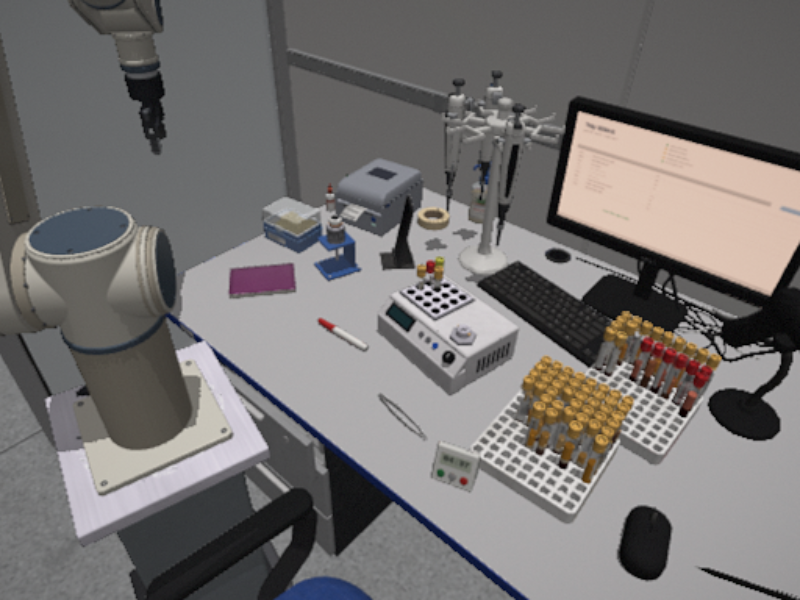

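The scene shows the probe in its stand at about (321,237) and the port at (469,312). In the side view they are at (336,230) and (463,333). I'll enlarge both.

Run:
```python
import cv2,numpy as np
a=cv2.imread("pics/scene0.png");b=cv2.imread("pics/side0.png");k=.64
def c(i,x,y,w=50,h=37):
    x=int(x*k)-w//2;y=int(y*k)-h//2;print(x,y)
    return cv2.resize(i[y:y+h,x:x+w],(400,296),interpolation=cv2.INTER_CUBIC)
m=np.vstack([np.hstack([c(a,321,245),c(b,336,240)]),np.hstack([c(a,468,312),c(b,463,333)])])
cv2.imwrite("pics/m0.png",m)
```

```text
180 138
190 135
274 181
271 195
```

View pics/m0.png

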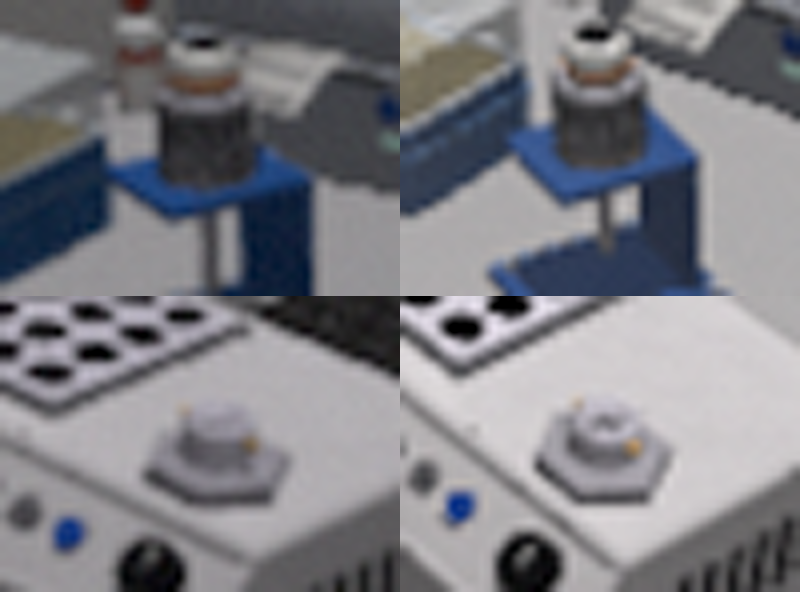

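View pics/wrist0.png

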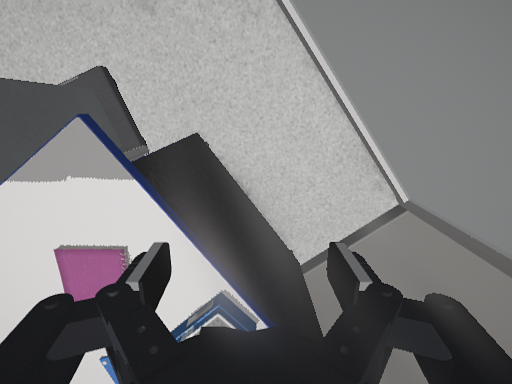

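The crops show the black spot on the probe head at (203,42) and (590,34), and the port mouth at about (217,415) and (604,422). The brass pin tips are at (184,410)/(250,444) in the scene crop and (579,404)/(633,448) in the side crop. Next I'll intersect the rays with the known heights.

```bash
cat > h.py <<'E'
import numpy as np
from scipy.spatial.transform import Rotation as R
from bench import r
np.set_printoptions(precision=4,suppress=True)
def ray(P,px,T=None):
    K=P["intrinsics"]
    if T is None:T=np.linalg.inv(P["view"])
    d=np.linalg.inv(K)@[px[0],px[1],1];d=T[:3,:3]@(d*[1,-1,-1])
    return T[:3,3],d
def atz(P,px,z,T=None):
    o,d=ray(P,px,T);return o+d*(z-o[2])/d[2]
def tri(rs):
    A=np.zeros((3,3));b=np.zeros(3)
    for o,d in rs:
        d=d/np.linalg.norm(d);M=np.eye(3)-np.outer(d,d);A+=M;b+=M@o
    return np.linalg.solve(A,b)
def wristT():
    s=r.read_state();T=np.eye(4);T[:3,:3]=R.from_euler('xyz',s["orientation"],degrees=True).as_matrix();T[:3,3]=s["eef_pos"]
    return T@r.camera_params("wrist")["T_tool_cam"]
E
python3 - <<'E'
from h import *
S=r.camera_params("scene");D=r.camera_params("side")
def px(o,u,v):return (o[0]+(u+.5)/8-.5,o[1]+(v+.5)/8-.5)
o=[(180,138),(190,135),(274,181),(271,195)]
def do(n,a,b,z):
    print(n,atz(S,a,z),atz(D,b,z),tri([ray(S,a),ray(D,b)]))
do("head",px(o[0],203,42),px(o[1],190,34),.138)
do("collarbase",px(o[0],208,172),px(o[1],200,152),.08)
do("mouth",px(o[2],217,119),px(o[3],204,126),.109)
do("pinL",px(o[2],184,114),px(o[3],179,108),.103)
do("pinR",px(o[2],250,148),px(o[3],233,152),.103)
E
```

```text
head [0.5032 0.242  0.138 ] [0.5002 0.2446 0.138 ] [0.4989 0.2383 0.1407]
collarbase [0.5026 0.2408 0.08  ] [0.4994 0.2393 0.08  ] [0.4963 0.2319 0.0847]
mouth [ 0.5324 -0.1869  0.109 ] [ 0.5298 -0.1884  0.109 ] [ 0.5268 -0.1919  0.1129]
pinL [ 0.5345 -0.1694  0.103 ] [ 0.5332 -0.1707  0.103 ] [ 0.5313 -0.1726  0.1053]
pinR [ 0.5349 -0.2005  0.103 ] [ 0.5345 -0.1998  0.103 ] [ 0.5347 -0.2002  0.1031]
```

```bash
python3 -m inch '[{"tx":0.34,"ty":-0.42,"az":-0.06},{"tx":0.68,"ty":-0.85,"az":-0.114},{"tx":0.68,"ty":-0.85,"az":-0.114}]'
python3 -m inch '[{"tx":0.34,"ty":-0.42,"az":-0.06},{"tx":0.68,"ty":-0.85,"az":-0.114},{"tx":0.68,"ty":-0.85,"az":-0.114}]'
python3 -m inch '[{"tx":0.34,"ty":-0.42,"az":-0.06},{"tx":0.68,"ty":-0.85,"az":-0.114},{"tx":0.68,"ty":-0.85,"az":-0.114}]'
python3 -m inch '[{"tx":0.34,"ty":-0.42,"az":-0.06},{"tx":0.68,"ty":-0.85,"az":-0.114},{"tx":0.68,"ty":-0.85,"az":-0.114}]'
python3 -m inch '[{"tx":0.34,"ty":-0.42,"az":-0.06},{"tx":0.68,"ty":-0.85,"az":-0.114},{"tx":0.68,"ty":-0.85,"az":-0.114},{"tx":0.68,"ty":-0.85,"az":-0.114},{"tx":0.68,"ty":-0.85,"az":-0.114}]'
python3 - <<'E'
from h import *
import cv2
print(r.read_state()["eef_pos"],r.read_state()["orientation"]);T=wristT()
im=r.camera("wrist")[:,:,::-1]
cv2.imwrite("pics/w1.png",im)
P=r.camera_params("wrist");C=np.linalg.inv(T)
for q in([.501,.242,.138],[.501,.242,.08]):
    c=(C@[*q,1])[:3]*[1,-1,-1];print((P["intrinsics"]@c/c[2])[:2])
E
```

```text
[0.2304 0.5808 0.4041] [-179.9328   -0.0017  158.3534]
[ 88.6036 463.4304]
[109.9157 416.2531]invalid input
invalid input
invalid input
invalid input
invalid input
```

View pics/w1.png

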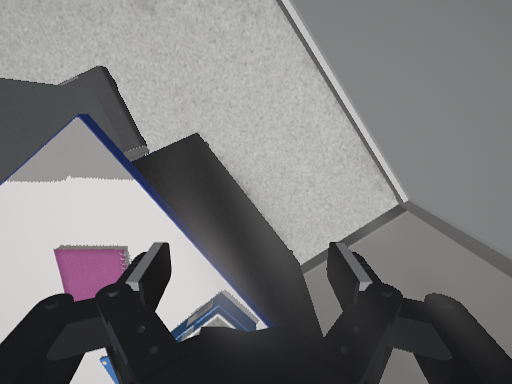

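The moves were refused, so the picture is unchanged. Each row probably needs every key.

```bash
python3 -m inch '[{"ax":0,"ay":0,"az":-0.06,"tx":0.34,"ty":-0.42,"tz":0,"hand":-1},{"ax":0,"ay":0,"az":-0.114,"tx":0.68,"ty":-0.85,"tz":0,"hand":-1},{"ax":0,"ay":0,"az":-0.114,"tx":0.68,"ty":-0.85,"tz":0,"hand":-1}]'
```

```text
time_s: 0.5
eef_pos: [0.2869, 0.5098, 0.4043]
orientation: [-179.9, 0.1, 144.3]
force: [-0.8, -0.2, -0.6]
finger_gap: 0.999
gripper_force: 0.0
```

```bash
python3 -m inch '[{"ax":0,"ay":0,"az":-0.06,"tx":0.34,"ty":-0.42,"tz":0,"hand":-1},{"ax":0,"ay":0,"az":-0.114,"tx":0.68,"ty":-0.85,"tz":0,"hand":-1},{"ax":0,"ay":0,"az":-0.114,"tx":0.68,"ty":-0.85,"tz":0,"hand":-1}]'
python3 -m inch '[{"ax":0,"ay":0,"az":-0.06,"tx":0.34,"ty":-0.42,"tz":0,"hand":-1},{"ax":0,"ay":0,"az":-0.114,"tx":0.68,"ty":-0.85,"tz":0,"hand":-1},{"ax":0,"ay":0,"az":-0.114,"tx":0.68,"ty":-0.85,"tz":0,"hand":-1}]'
python3 -m inch '[{"ax":0,"ay":0,"az":-0.06,"tx":0.34,"ty":-0.42,"tz":0,"hand":-1},{"ax":0,"ay":0,"az":-0.114,"tx":0.68,"ty":-0.85,"tz":0,"hand":-1},{"ax":0,"ay":0,"az":-0.114,"tx":0.68,"ty":-0.85,"tz":0,"hand":-1}]'
python3 -m inch '[{"ax":0,"ay":0,"az":-0.06,"tx":0.34,"ty":-0.42,"tz":0,"hand":-1},{"ax":0,"ay":0,"az":-0.114,"tx":0.68,"ty":-0.85,"tz":0,"hand":-1},{"ax":0,"ay":0,"az":-0.114,"tx":0.68,"ty":-0.85,"tz":0,"hand":-1},{"ax":0,"ay":0,"az":-0.114,"tx":0.68,"ty":-0.85,"tz":0,"hand":-1},{"ax":0,"ay":0,"az":-0.114,"tx":0.68,"ty":-0.85,"tz":0,"hand":-1}]'
python3 - <<'E'
from h import *
import cv2
print(r.read_state()["eef_pos"],r.read_state()["orientation"]);T=wristT()
im=r.camera("wrist")[:,:,::-1]
cv2.imwrite("pics/w2.png",im)
P=r.camera_params("wrist");C=np.linalg.inv(T)
for q in([.501,.242,.138],[.501,.242,.08]):
    c=(C@[*q,1])[:3]*[1,-1,-1];print((P["intrinsics"]@c/c[2])[:2])
cv2.imwrite("pics/w2c.png",cv2.resize(im[234:384,148:348],(800,600),interpolation=cv2.INTER_CUBIC))
E
```

```text
time_s: 0.8
eef_pos: [0.3413, 0.4421, 0.4045]
orientation: [-179.9, 0.1, 130.7]
force: [-0.5, 0.5, -0.4]
finger_gap: 0.998
gripper_force: 0.0
time_s: 1.1
eef_pos: [0.3956, 0.3746, 0.4047]
orientation: [180.0, 0.0, 117.0]
force: [-0.7, 0.1, 0.4]
finger_gap: 0.999
gripper_force: 0.0
time_s: 1.4
eef_pos: [0.4501, 0.307, 0.4048]
orientation: [180.0, 0.0, 103.4]
force: [-0.3, 0.6, 0.6]
finger_gap: 1.001
gripper_force: 0.0
time_s: 1.9
eef_pos: [0.5019, 0.242, 0.4046]
orientation: [-180.0, -0.0, 90.1]
force: [-0.0, 0.4, -0.2]
finger_gap: 0.999
gripper_force: 0.0
[0.5019 0.242  0.4046] [-179.9656   -0.0152   90.092 ]
[248.7218 195.1499]
[248.7923 179.2872]
```

View pics/w2c.png

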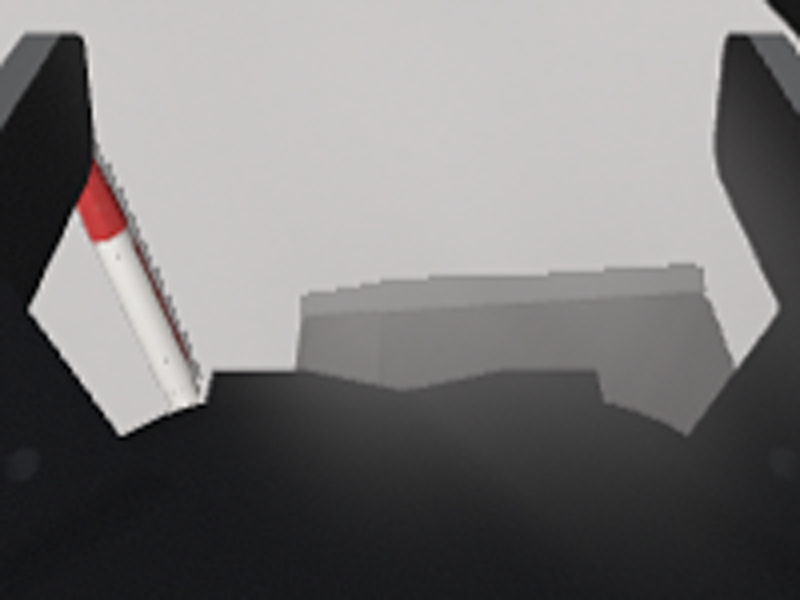

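The crop sits too low: it shows only the marker and the heater's shadow. The probe should be near (249,195) in the full image, so I'll crop there.

Run:
```python
import cv2
im=cv2.imread("pics/w2.png")
cv2.imwrite("pics/w2d.png",cv2.resize(im[110:260,148:348],(800,600),interpolation=cv2.INTER_CUBIC))
```

```text
(no output)
```

View pics/w2d.png

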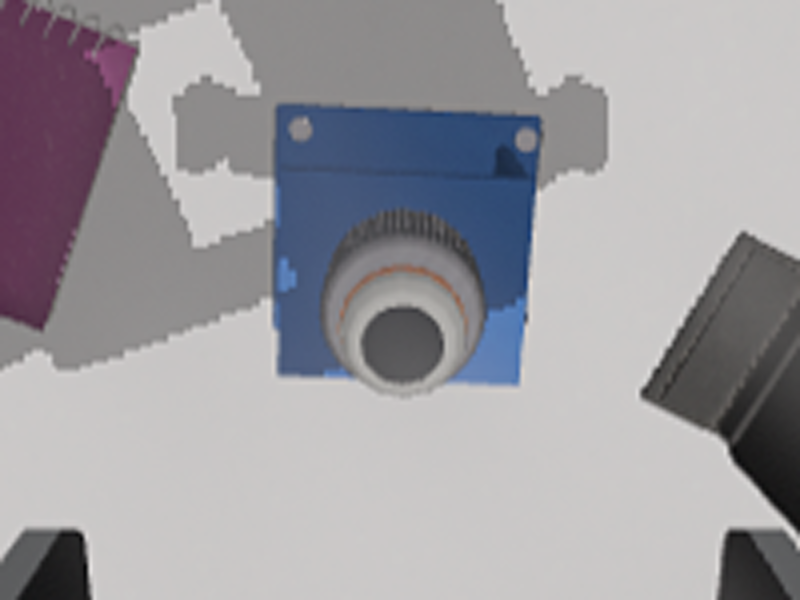

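The head's top centre is at crop (403,344), which is full-image (248.4,195.6), within 0.5 mm of the prediction. A dark phone holder stands close on the +x side, with its corner at crop (640,395), so I'll check its height.

Run:
```python
from h import *
S=r.camera_params("scene");D=r.camera_params("side");W=r.camera_params("wrist");T=wristT()
k=.64
a=(401*k,206*k);b=(409*k,199*k)
print(tri([ray(S,a),ray(D,b)]))
w1=(148+745/4,110+235/4);w2=(148+640/4,110+395/4)
for w in(w1,w2):
    for z in(.12,.16,.2): print(w,atz(W,w,z,T))
    print(tri([ray(S,a),ray(D,b),ray(W,w,T)]))
```

```text
[0.6705 0.1829 0.1618]
(334.25, 168.75) [0.5829 0.2632 0.12  ]
(334.25, 168.75) [0.57   0.2719 0.16  ]
(334.25, 168.75) [0.5571 0.2806 0.2   ]
[0.6546 0.2239 0.1346]
(308.0, 208.75) [0.5606 0.2221 0.12  ]
(308.0, 208.75) [0.5512 0.2372 0.16  ]
(308.0, 208.75) [0.5418 0.2524 0.2   ]
[0.627  0.1882 0.1537]
```

```bash
python3 - <<'E'
from h import *
S=r.camera_params("scene");D=r.camera_params("side")
print(atz(S,(368*.64,272*.64),0),atz(D,(381*.64,254*.64),0),atz(D,(381*.64,267*.64),0))
E
python3 -m inch '[{"ax":0,"ay":0,"az":0,"tx":-0.012,"ty":0,"tz":-0.3,"hand":-0.5},{"ax":0,"ay":0,"az":0,"tx":-0.012,"ty":0,"tz":-0.6,"hand":-0.5},{"ax":0,"ay":0,"az":0,"tx":-0.012,"ty":0,"tz":-0.8,"hand":-0.5},{"ax":0,"ay":0,"az":0,"tx":-0.012,"ty":0,"tz":-0.8,"hand":-0.5},{"ax":0,"ay":0,"az":0,"tx":-0.012,"ty":0,"tz":-0.8,"hand":-0.5}]'
```

```text
[0.6161 0.2235 0.    ] [0.6233 0.2361 0.    ] [0.5929 0.188  0.    ]
time_s: 2.45
eef_pos: [0.5012, 0.2418, 0.341]
orientation: [-180.0, 0.0, 90.1]
force: [-0.1, -0.2, 0.3]
finger_gap: 0.753
gripper_force: 0.0
```

The dark thing is the holder's flat base on the table, so the way down is clear.

```bash
python3 -m inch '[{"ax":0,"ay":0,"az":0,"tx":-0.005,"ty":0,"tz":-0.3,"hand":-0.5},{"ax":0,"ay":0,"az":0,"tx":-0.005,"ty":0,"tz":-0.6,"hand":-0.5},{"ax":0,"ay":0,"az":0,"tx":-0.005,"ty":0,"tz":-0.8,"hand":-0.5},{"ax":0,"ay":0,"az":0,"tx":-0.005,"ty":0,"tz":-0.98,"hand":-0.5},{"ax":0,"ay":0,"az":0,"tx":-0.005,"ty":0,"tz":-0.98,"hand":-0.5},{"ax":0,"ay":0,"az":0,"tx":-0.005,"ty":0,"tz":-0.98,"hand":-0.5}]'
python3 -m inch '[{"ax":0,"ay":0,"az":0,"tx":0,"ty":0,"tz":0,"hand":1},{"ax":0,"ay":0,"az":0,"tx":0,"ty":0,"tz":0,"hand":1},{"ax":0,"ay":0,"az":0,"tx":0,"ty":0,"tz":0,"hand":1},{"ax":0,"ay":0,"az":0,"tx":0,"ty":0,"tz":0,"hand":1},{"ax":0,"ay":0,"az":0,"tx":0,"ty":0,"tz":0,"hand":1},{"ax":0,"ay":0,"az":0,"tx":0,"ty":0,"tz":0,"hand":1},{"ax":0,"ay":0,"az":0,"tx":0,"ty":0,"tz":0,"hand":1},{"ax":0,"ay":0,"az":0,"tx":0,"ty":0,"tz":0,"hand":1}]' 70
```

```text
time_s: 3.05
eef_pos: [0.5014, 0.2413, 0.263]
orientation: [180.0, -0.0, 90.0]
force: [0.6, -0.1, 0.9]
finger_gap: 0.751
gripper_force: 0.0
time_s: 3.85
eef_pos: [0.5016, 0.2411, 0.2638]
orientation: [179.9, -0.1, 90.0]
force: [-1.0, -0.4, 6.4]
finger_gap: 0.473
gripper_force: 69.9
```

```bash
python3 -m inch '[{"ax":0,"ay":0,"az":0,"tx":0,"ty":0,"tz":0.3,"hand":1},{"ax":0,"ay":0,"az":0,"tx":0,"ty":0,"tz":0.6,"hand":1},{"ax":0,"ay":0,"az":0,"tx":0,"ty":0,"tz":0.95,"hand":1},{"ax":0,"ay":0,"az":0,"tx":0,"ty":0,"tz":0.95,"hand":1}]'
python3 -m inch '[{"ax":0,"ay":0,"az":0,"tx":0,"ty":0,"tz":0.3,"hand":1},{"ax":0,"ay":0,"az":0,"tx":0,"ty":0,"tz":0.6,"hand":1},{"ax":0,"ay":0,"az":0,"tx":0,"ty":0,"tz":0.95,"hand":1},{"ax":0,"ay":0,"az":0,"tx":0,"ty":0,"tz":0.95,"hand":1}]'
python3 -m inch '[{"ax":0,"ay":0,"az":0,"tx":0.03,"ty":-0.4,"tz":0,"hand":1},{"ax":0,"ay":0,"az":0,"tx":0.07,"ty":-1,"tz":0,"hand":1},{"ax":0,"ay":0,"az":0,"tx":0.07,"ty":-1,"tz":0,"hand":1}]'
python3 -m inch '[{"ax":0,"ay":0,"az":0,"tx":0.03,"ty":-0.5,"tz":0,"hand":1},{"ax":0,"ay":0,"az":0,"tx":0.07,"ty":-1,"tz":0,"hand":1},{"ax":0,"ay":0,"az":0,"tx":0.07,"ty":-1,"tz":0,"hand":1}]'
python3 -m inch '[{"ax":0,"ay":0,"az":0,"tx":0.03,"ty":-0.5,"tz":0,"hand":1},{"ax":0,"ay":0,"az":0,"tx":0.07,"ty":-1,"tz":0,"hand":1},{"ax":0,"ay":0,"az":0,"tx":0.07,"ty":-1,"tz":0,"hand":1}]'
```

```text
time_s: 4.25
eef_pos: [0.5024, 0.2415, 0.3425]
orientation: [179.6, -0.2, 90.0]
force: [0.3, 0.4, -1.7]
finger_gap: 0.468
gripper_force: 70.7
time_s: 4.65
eef_pos: [0.502, 0.2413, 0.4176]
orientation: [179.7, -0.2, 90.0]
force: [0.6, -0.2, -1.3]
finger_gap: 0.471
gripper_force: 70.8
time_s: 4.95
eef_pos: [0.5062, 0.1572, 0.4129]
orientation: [-179.9, 0.1, 89.8]
force: [-1.2, 0.5, -1.2]
finger_gap: 0.469
gripper_force: 70.8
time_s: 5.25
eef_pos: [0.5121, 0.0779, 0.4131]
orientation: [-179.9, 0.1, 89.8]
force: [0.7, 0.5, -1.1]
finger_gap: 0.469
gripper_force: 70.8
time_s: 5.55
eef_pos: [0.518, -0.0016, 0.4134]
orientation: [-180.0, 0.0, 89.8]
force: [-0.0, 0.6, -0.8]
finger_gap: 0.47
gripper_force: 70.8
```

```bash
python3 -m inch '[{"ax":0,"ay":0,"az":0,"tx":0.03,"ty":-0.5,"tz":0,"hand":1},{"ax":0,"ay":0,"az":0,"tx":0.08,"ty":-0.9,"tz":0,"hand":1},{"ax":0,"ay":0,"az":0,"tx":0.08,"ty":-0.9,"tz":0,"hand":1}]'
python3 -m inch '[{"ax":0,"ay":0,"az":0,"tx":0.03,"ty":-0.5,"tz":0,"hand":1},{"ax":0,"ay":0,"az":0,"tx":0.08,"ty":-0.9,"tz":0,"hand":1},{"ax":0,"ay":0,"az":0,"tx":0.08,"ty":-0.9,"tz":0,"hand":1},{"ax":0,"ay":0,"az":0,"tx":0.08,"ty":-0.9,"tz":0,"hand":1},{"ax":0,"ay":0,"az":0,"tx":0.08,"ty":-0.9,"tz":0,"hand":1},{"ax":0,"ay":0,"az":0,"tx":0.08,"ty":-0.9,"tz":0,"hand":1}]'
python3 - <<'E'
from h import *
import cv2
print(r.read_state()["eef_pos"],r.read_state()["orientation"]);T=wristT();np.save("T3.npy",T)
im=r.camera("wrist")[:,:,::-1]
cv2.imwrite("pics/w3.png",im)
P=r.camera_params("wrist");C=np.linalg.inv(T);s=r.read_state()["eef_pos"]
for q in([.531,-.187,.109],s-[0,0,.24]):
    c=(C@[*q,1])[:3]*[1,-1,-1];print((P["intrinsics"]@c/c[2])[:2])
cv2.imwrite("pics/w3c.png",cv2.resize(im[110:230,168:328],(800,600),interpolation=cv2.INTER_CUBIC))
E
```

```text
time_s: 5.85
eef_pos: [0.5248, -0.0727, 0.4136]
orientation: [-180.0, 0.0, 89.8]
force: [-0.8, 0.7, -0.9]
finger_gap: 0.471
gripper_force: 70.8
time_s: 6.45
eef_pos: [0.5307, -0.1417, 0.4141]
orientation: [-180.0, -0.0, 90.0]
force: [-0.7, 1.1, -0.8]
finger_gap: 0.466
gripper_force: 70.8
[ 0.5307 -0.1417  0.4141] [-179.9677   -0.0268   90.0359]
[249.7523 223.4111]
[249.7882 205.3189]
```

View pics/w3c.png

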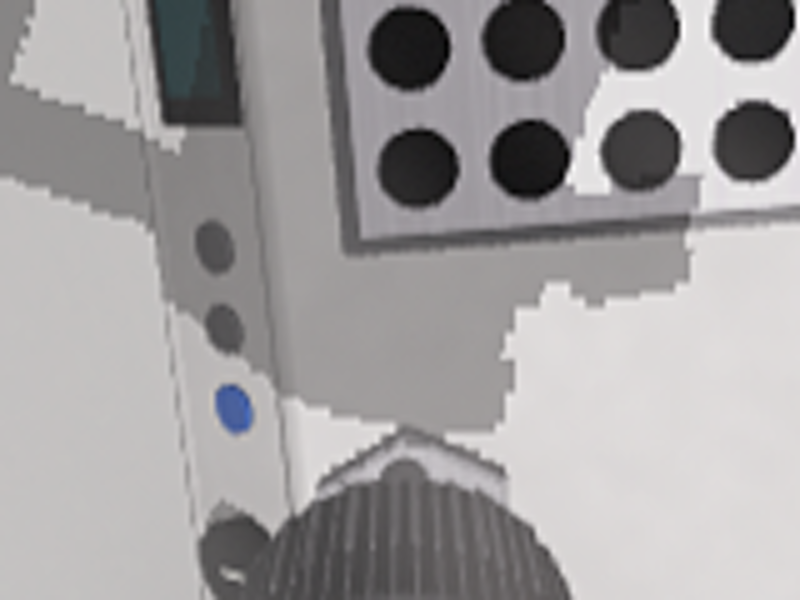

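This view looks toward +y and the collar hides the port; only the tip shows, at crop (405,470), full-image (248.6,~206). The port lies behind the collar, so I'll move past it to -y.

```bash
python3 -m inch '[{"ax":0,"ay":0,"az":0,"tx":0,"ty":-0.3,"tz":0,"hand":1},{"ax":0,"ay":0,"az":0,"tx":0,"ty":-0.62,"tz":0,"hand":1},{"ax":0,"ay":0,"az":0,"tx":0,"ty":-0.62,"tz":0,"hand":1}]'
python3 -m inch '[{"ax":0,"ay":0,"az":0,"tx":0,"ty":-0.3,"tz":0,"hand":1},{"ax":0,"ay":0,"az":0,"tx":0,"ty":-0.5,"tz":0,"hand":1},{"ax":0,"ay":0,"az":0,"tx":0,"ty":-0.5,"tz":0,"hand":1},{"ax":0,"ay":0,"az":0,"tx":0,"ty":-0.5,"tz":0,"hand":1},{"ax":0,"ay":0,"az":0,"tx":0,"ty":-0.5,"tz":0,"hand":1},{"ax":0,"ay":0,"az":0,"tx":0,"ty":-0.5,"tz":0,"hand":1}]'
python3 - <<'E'
from h import *
import cv2
s=r.read_state();print(s["eef_pos"],s["orientation"],s["joint_positions"]);T=wristT();np.save("T4.npy",T)
im=r.camera("wrist")[:,:,::-1]
cv2.imwrite("pics/w4.png",im)
P=r.camera_params("wrist");C=np.linalg.inv(T);s=s["eef_pos"]
for q in([.531,-.187,.109],s-[0,0,.24]):
    c=(C@[*q,1])[:3]*[1,-1,-1];u=(P["intrinsics"]@c/c[2])[:2];print(u)
    if q[2]==.109:
        x,y=int(u[0])-30,int(u[1])-30
        A=cv2.resize(im[y:y+60,x:x+60],(600,600),interpolation=cv2.INTER_CUBIC);print(x,y)
B=cv2.resize(im[180:240,240:260],(200,600),interpolation=cv2.INTER_CUBIC)
cv2.imwrite("pics/w4c.png",np.hstack([A,B]))
E
```

```text
time_s: 6.8
eef_pos: [0.531, -0.1939, 0.4145]
orientation: [180.0, 0.1, 89.9]
force: [0.1, 0.8, -0.7]
finger_gap: 0.468
gripper_force: 70.8
time_s: 7.4
eef_pos: [0.5308, -0.232, 0.4143]
orientation: [-180.0, -0.0, 90.0]
force: [-0.1, 0.0, -1.2]
finger_gap: 0.466
gripper_force: 70.8
[ 0.5308 -0.232   0.4143] [-179.9882   -0.0162   89.9957] [-24.7856  19.7936  98.8352   0.0111  61.3888 -24.7866]
[249.7935 140.815 ]
219 110
[249.6297 205.0261]
```

View pics/w4c.png

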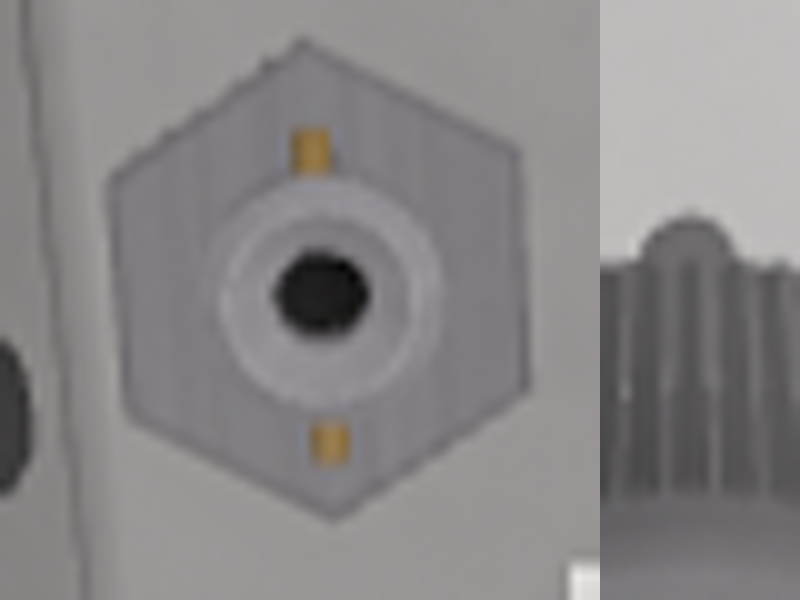

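The port is clear: mouth centre at crop (330,292), full-image (251.55,138.75), with pins at (312,152) and (331,443), so they lie about 4° off world y. The stem tip shows in the right strip at col 690, top row 214, full-image (248.55, sphere centre 205.85). I'll compute the shift between tip and port.

Run:
```python
from h import *
T=np.load("T4.npy");W=r.camera_params("wrist");e=r.read_state()["eef_pos"]
p=atz(W,(251.55,138.75),.109,T);t=atz(W,(248.55,205.85),e[2]-.2378,T)
b=atz(W,(219+32.15-.45,110+29.5-.5),.1,T)
print(p,b,t,t-e,"move",(p-t)[:2],(p-t)[:2]/.08, "nominal",(p-e)[:2])
```

```text
[ 0.5328 -0.1849  0.109 ] [ 0.532  -0.1862  0.1   ] [ 0.5299 -0.2319  0.1765] [-0.0009  0.0002 -0.2378] move [0.0029 0.0469] [0.0359 0.5863] nominal [0.002  0.0471]
```

```bash
python3 -m inch '[{"ax":0,"ay":0,"az":0,"tx":0.035,"ty":0.3,"tz":0,"hand":1},{"ax":0,"ay":0,"az":0,"tx":0.035,"ty":0.585,"tz":0,"hand":1},{"ax":0,"ay":0,"az":0,"tx":0.035,"ty":0.585,"tz":0,"hand":1},{"ax":0,"ay":0,"az":0,"tx":0.035,"ty":0.585,"tz":-0.3,"hand":1},{"ax":0,"ay":0,"az":0,"tx":0.035,"ty":0.585,"tz":-0.65,"hand":1},{"ax":0,"ay":0,"az":0,"tx":0.035,"ty":0.585,"tz":-0.65,"hand":1},{"ax":0,"ay":0,"az":0,"tx":0.035,"ty":0.585,"tz":-0.65,"hand":1}]'
python3 -m inch '[{"ax":0,"ay":0,"az":0,"tx":0,"ty":0,"tz":-0.1,"hand":1},{"ax":0,"ay":0,"az":0,"tx":0,"ty":0,"tz":-0.2,"hand":1},{"ax":0,"ay":0,"az":0,"tx":0,"ty":0,"tz":-0.25,"hand":1},{"ax":0,"ay":0,"az":0,"tx":0,"ty":0,"tz":-0.25,"hand":1},{"ax":0,"ay":0,"az":0,"tx":0,"ty":0,"tz":-0.25,"hand":1}]'
```

```text
time_s: 8.15
eef_pos: [0.5337, -0.1861, 0.3624]
orientation: [-179.9, -0.0, 90.0]
force: [0.5, -0.5, 0.7]
finger_gap: 0.467
gripper_force: 70.9
time_s: 8.65
eef_pos: [0.5336, -0.1859, 0.3424]
orientation: [180.0, 0.0, 90.0]
force: [-0.2, -0.7, -0.7]
finger_gap: 0.471
gripper_force: 70.9
```

```bash
python3 -m inch '[{"ax":0,"ay":0,"az":0,"tx":0,"ty":0,"tz":-0.05,"hand":1},{"ax":0,"ay":0,"az":0,"tx":0,"ty":0,"tz":-0.1,"hand":1},{"ax":0,"ay":0,"az":0,"tx":0,"ty":0,"tz":-0.15,"hand":1},{"ax":0,"ay":0,"az":0,"tx":0,"ty":0,"tz":-0.2,"hand":1},{"ax":0,"ay":0,"az":0,"tx":0,"ty":0,"tz":-0.2,"hand":1},{"ax":0,"ay":0,"az":0,"tx":0,"ty":0,"tz":-0.2,"hand":1}]'
```

```text
time_s: 9.25
eef_pos: [0.5336, -0.1859, 0.3261]
orientation: [-180.0, -0.0, 90.0]
force: [0.0, -0.5, -1.0]
finger_gap: 0.469
gripper_force: 70.9
```

```bash
python3 -m inch '[{"ax":0,"ay":0,"az":0,"tx":0,"ty":0,"tz":-0.1,"hand":1},{"ax":0,"ay":0,"az":0,"tx":0,"ty":0,"tz":-0.2,"hand":1},{"ax":0,"ay":0,"az":0,"tx":0,"ty":0,"tz":-0.3,"hand":1},{"ax":0,"ay":0,"az":0,"tx":0,"ty":0,"tz":-0.4,"hand":1},{"ax":0,"ay":0,"az":0,"tx":0,"ty":0,"tz":-0.42,"hand":1},{"ax":0,"ay":0,"az":0,"tx":0,"ty":0,"tz":-0.42,"hand":1}]'
python3 -m inch '[{"ax":0,"ay":0,"az":0,"tx":0,"ty":0,"tz":-0.03,"hand":1},{"ax":0,"ay":0,"az":0,"tx":0,"ty":0,"tz":-0.06,"hand":1},{"ax":0,"ay":0,"az":0,"tx":0,"ty":0,"tz":-0.06,"hand":1},{"ax":0,"ay":0,"az":0,"tx":0,"ty":0,"tz":-0.06,"hand":1}]'
```

```text
time_s: 9.85
eef_pos: [0.5335, -0.1858, 0.2921]
orientation: [-179.9, -0.0, 90.0]
force: [-0.8, 0.4, -1.1]
finger_gap: 0.47
gripper_force: 70.7
time_s: 10.25
eef_pos: [0.5337, -0.186, 0.2884]
orientation: [179.9, 0.0, 90.0]
force: [0.4, 0.3, 3.8]
finger_gap: 0.469
gripper_force: 71.5
```

Contact is where predicted, with the rim on the pins. I'll press a little and turn.

```bash
python3 -m inch '[{"ax":0,"ay":0,"az":0,"tx":0,"ty":0,"tz":-0.02,"hand":1},{"ax":0,"ay":0,"az":0,"tx":0,"ty":0,"tz":-0.02,"hand":1},{"ax":0,"ay":0,"az":0,"tx":0,"ty":0,"tz":-0.02,"hand":1}]'
python3 -m inch '[{"ax":0,"ay":0,"az":0.03,"tx":0,"ty":0,"tz":0,"hand":1},{"ax":0,"ay":0,"az":0.06,"tx":0,"ty":0,"tz":0,"hand":1},{"ax":0,"ay":0,"az":0.09,"tx":0,"ty":0,"tz":0,"hand":1},{"ax":0,"ay":0,"az":0.12,"tx":0,"ty":0,"tz":0,"hand":1},{"ax":0,"ay":0,"az":0.12,"tx":0,"ty":0,"tz":0,"hand":1}]'
```

```text
time_s: 10.55
eef_pos: [0.5338, -0.186, 0.2879]
orientation: [179.9, 0.0, 90.0]
force: [-3.6, 0.8, 14.0]
finger_gap: 0.473
gripper_force: 72.7
time_s: 11.05
eef_pos: [0.5339, -0.1863, 0.2877]
orientation: [179.9, 0.1, 104.5]
force: [-3.5, -0.5, 11.0]
finger_gap: 0.466
gripper_force: 71.9
```

```bash
python3 -m inch '[{"ax":0,"ay":0,"az":0.03,"tx":0,"ty":0,"tz":0,"hand":1},{"ax":0,"ay":0,"az":0.06,"tx":0,"ty":0,"tz":0,"hand":1},{"ax":0,"ay":0,"az":0.09,"tx":0,"ty":0,"tz":0,"hand":1},{"ax":0,"ay":0,"az":0.12,"tx":0,"ty":0,"tz":0,"hand":1},{"ax":0,"ay":0,"az":0.12,"tx":0,"ty":0,"tz":0,"hand":1}]'
```

```text
time_s: 11.55
eef_pos: [0.5336, -0.186, 0.2867]
orientation: [180.0, 0.0, 118.8]
force: [-0.6, -0.6, 3.8]
finger_gap: 0.468
gripper_force: 71.1
```

```bash
python3 -m inch '[{"ax":0,"ay":0,"az":0.03,"tx":0,"ty":0,"tz":0,"hand":1},{"ax":0,"ay":0,"az":0.06,"tx":0,"ty":0,"tz":0,"hand":1},{"ax":0,"ay":0,"az":0.09,"tx":0,"ty":0,"tz":0,"hand":1},{"ax":0,"ay":0,"az":0.09,"tx":0,"ty":0,"tz":0,"hand":1}]'
```

```text
time_s: 11.95
eef_pos: [0.5334, -0.1857, 0.2859]
orientation: [-180.0, -0.0, 129.5]
force: [-0.4, -0.1, -0.6]
finger_gap: 0.468
gripper_force: 71.0
```

The force has vanished and z has dropped, so a keyway has found the pins. Pushing down.

```bash
python3 -m inch '[{"ax":0,"ay":0,"az":0,"tx":0,"ty":0,"tz":-0.02,"hand":1},{"ax":0,"ay":0,"az":0,"tx":0,"ty":0,"tz":-0.04,"hand":1},{"ax":0,"ay":0,"az":0,"tx":0,"ty":0,"tz":-0.04,"hand":1},{"ax":0,"ay":0,"az":0,"tx":0,"ty":0,"tz":-0.04,"hand":1}]' 90
```

```text
time_s: 12.35
eef_pos: [0.5335, -0.1859, 0.283]
orientation: [-180.0, -0.0, 129.5]
force: [-1.0, 0.1, -1.0]
finger_gap: 0.469
gripper_force: 90.5
```

Clear, with no force. Continuing to the spring and the seat.

```bash
python3 -m inch '[{"ax":0,"ay":0,"az":0,"tx":0,"ty":0,"tz":-0.02,"hand":1},{"ax":0,"ay":0,"az":0,"tx":0,"ty":0,"tz":-0.04,"hand":1},{"ax":0,"ay":0,"az":0,"tx":0,"ty":0,"tz":-0.05,"hand":1},{"ax":0,"ay":0,"az":0,"tx":0,"ty":0,"tz":-0.05,"hand":1}]'
python3 -m inch '[{"ax":0,"ay":0,"az":0,"tx":0,"ty":0,"tz":-0.02,"hand":1},{"ax":0,"ay":0,"az":0,"tx":0,"ty":0,"tz":-0.03,"hand":1},{"ax":0,"ay":0,"az":0,"tx":0,"ty":0,"tz":-0.03,"hand":1},{"ax":0,"ay":0,"az":0,"tx":0,"ty":0,"tz":-0.03,"hand":1}]'
```

```text
time_s: 12.75
eef_pos: [0.5337, -0.186, 0.2794]
orientation: [180.0, 0.0, 129.5]
force: [-0.5, 0.3, 4.6]
finger_gap: 0.465
gripper_force: 91.1
time_s: 13.15
eef_pos: [0.5337, -0.1859, 0.277]
orientation: [180.0, 0.0, 129.6]
force: [-0.4, -0.5, 6.1]
finger_gap: 0.464
gripper_force: 91.9
```

```bash
python3 -m inch '[{"ax":0,"ay":0,"az":0,"tx":0,"ty":0,"tz":-0.01,"hand":1},{"ax":0,"ay":0,"az":0,"tx":0,"ty":0,"tz":-0.02,"hand":1},{"ax":0,"ay":0,"az":0,"tx":0,"ty":0,"tz":-0.02,"hand":1},{"ax":0,"ay":0,"az":0,"tx":0,"ty":0,"tz":-0.02,"hand":1}]'
```

```text
time_s: 13.55
eef_pos: [0.5337, -0.186, 0.2768]
orientation: [180.0, 0.1, 129.6]
force: [-5.8, 2.2, 20.1]
finger_gap: 0.466
gripper_force: 93.5
```

```bash
python3 -m inch '[{"ax":0,"ay":0,"az":0,"tx":0,"ty":0,"tz":-0.01,"hand":1},{"ax":0,"ay":0,"az":0,"tx":0,"ty":0,"tz":-0.02,"hand":1},{"ax":0,"ay":0,"az":0,"tx":0,"ty":0,"tz":-0.02,"hand":1},{"ax":0,"ay":0,"az":0,"tx":0,"ty":0,"tz":-0.02,"hand":1}]'
```

```text
time_s: 13.95
eef_pos: [0.5337, -0.186, 0.2767]
orientation: [180.0, 0.1, 129.6]
force: [-9.8, 3.5, 36.3]
finger_gap: 0.465
gripper_force: 95.1
```

It is seated: z = 0.2767 against a predicted 0.2768, with the spring felt first and then a hard stop. I'll ease the push slightly, hold, and hand in.

```bash
python3 -m inch '[{"ax":0,"ay":0,"az":0,"tx":0,"ty":0,"tz":0.012,"hand":1},{"ax":0,"ay":0,"az":0,"tx":0,"ty":0,"tz":0.012,"hand":1},{"ax":0,"ay":0,"az":0,"tx":0,"ty":0,"tz":0.012,"hand":1},{"ax":0,"ay":0,"az":0,"tx":0,"ty":0,"tz":0.012,"hand":1},{"ax":0,"ay":0,"az":0,"tx":0,"ty":0,"tz":0.012,"hand":1}]'
python3 -c "
from bench import r
s=r.read_state();print(s['force'],s['eef_pos'])
if 12<s['force'][2]<40: print(r.close_job())"
```

```text
time_s: 14.45
eef_pos: [0.5337, -0.186, 0.2768]
orientation: [180.0, 0.1, 129.6]
force: [-7.7, 2.2, 26.1]
finger_gap: 0.466
gripper_force: 93.5
[-7.72965964  2.18542052 26.07894531] [ 0.53372997 -0.18598419  0.27676895]
the job is handed in; nothing more can be done
None
```

The job is handed in at 14.5 s: by height and force, the thermometer is keyed over the pins, pushed home on the port's seat and still held upright in the gripper; I took no final picture and got no verdict back.

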